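Seat and seal the airtight cotton-pad tub

ROBOT

A 6-joint arm with a two-finger parallel gripper is mounted at the origin on the work surface. World frame = base frame: x ahead of the robot, y to its left, z up, the work surface at z = 0. Lengths are in m, angles in degrees, forces in N, time in s.
With the tool pointing down it reaches from about 0.3 to 0.75 m from the base axis. Payload 8.5 kg.
Tool frame: the origin (TCP) lies between the finger pads; the fingertips stand 19 mm ahead of it and the grasp point (between the pads) is the TCP; z points along the fingers, y is the line along which they close (so a half turn about z gives the same grasp; the last joint's range is limited). The gripper opens to 85 mm and grips with 20 to 120 N. Pads are 22 mm wide; open, the fingers measure 114 mm over their backs; the gripper's body (76 mm by 85 mm) begins 54 mm behind the grasp point. The pads swing forward as they close: fully open they stand 13 mm farther back than shut.
Start: joints at [59.112, 21.807, 74.336, -0, 83.858, -12.336], TCP at [0.175, 0.521, 0.216] pointing down, gripper open.
Joint ranges: [-178.18, 178.18], [-50.72, 133.34], [12.68, 142.11], [-81.47, 261.47], [9.98, 163.14], [-165.26, 165.26]. Speed limits (degrees/s): [136.94, 136.94, 180, 180, 180, 180].

INTERFACE

Orientations are given as a 3x3 rotation matrix whose columns are the frame's x, y, z axes.
In Python, from rig import env, optics gives the robot as it stands.
- The arm moves only by the tool arm_command, never from a script. Its argument "commands" is one flat list of numbers, 7 for each row, row after row: the closure, from -1 (fully open) to 1 (shut), so that 0 is half open, then the shift along the tool's x, y, z as a fraction of full scale, then the turn, a rotation vector about the tool's x, y, z as a fraction of full scale. A call has 1 to 12 rows; each row is the pose to reach, as a shift and turn from the pose commanded when the call began, along the tool's axes at that moment; what a row does not reach only later rows make up. Full scale, the value 1, is 500 mm for a shift and 120 degrees for a turn. A row lasts 1/12 s, in which the tool goes at most 41.7 mm and 7.16 degrees, less where a joint would pass 70% of its speed; a pose out of reach is approached as far as the arm can. A call with a number of a shift or a turn outside -1 to 1 is refused whole. A call with a gripper value outside its range is refused whole. The fingers move at their own pace and stop on an object; "newtons" is the grip in N (left out, the last holds). Time passes only in rows, so rows that repeat a pose let the fingers close. It gives the time, the measured TCP pose, the force, the opening and the grip force at its end, in the units of the state.
- env.observe(): the state, without advancing time (a new reading comes with each control period).
- optics.get_image(name): name is "scene" or "top" or "wrist"; returns a dict with "image" (480x640x3 uint8, red, green, blue), "intrinsics" (3x3 intrinsics, pixels), "origin" and "orientation" of the camera in the world; the wrist camera has in their place "tool_from_camera" (4x4, takes a point from camera to tool coordinates, whose origin is the TCP and whose axes are the flange's). Camera axes: x right, y down, z forward; pixel columns grow to the right and rows downward; lengths in m; the calibration is good to about 2 mm. A picture is of the moment at which its call begins: read the wrist's pose just before it. There is no depth.
- env.close_job(): hands the job in; it is judged then, once.
The state is a dict: "time_s": time; "q": joint angles; "qvel": joint speeds; "joint_efforts": joint torques, N m; "position": TCP position; "tool_rot": TCP orientation; "ft_force": force on the tool from outside, world axes, zero at the start; "wrist_torque": the same for the moment, N m; "grip_width": finger opening in m; "gripper_force": force on a finger pad.
Only numpy, scipy, OpenCV 4.12 (cv2) and the standard library are available. Lean on these libraries where they do the work, as an engineer would, in place of code of your own. Each camera call takes 0.05 s, during which the arm holds its last target. There are 200 camera calls.

TASK

Close the airtight tub on the dresser: set the loose lid, round belly down, into the tub's funnel-shaped mouth so that it centres itself, then press down on the lid's edge over each of the four mint marks until the seal has given way all round and the lid's flange lies flush on the tub's rim. Never press harder than a firm fingertip push (40 N is too much), and leave the lipsticks and the toner bottle where they stand.

Things in the scene. Friction and masses are not known exactly. Their poses are not given: they have to be found in the camera images.
- tub: Grey round plastic tub, open at the top, fixed to the dresser by a black suction foot that lifts it by an unknown 0 to 12 mm. Outside diameter 124 mm, 90 mm from its underside (origin, on its axis; z up) to the rim, a flat ring of inner radius 55 and outer radius 62 mm. Four 16 mm wide mint marks on the outer wall stand on its +x, +y, -x and -y axes, over the middles of the gasket pads.
- tub_rim (a point): Centre of the tub's mouth at the height of the rim face, 90 mm above the tub's origin; axes as the tub's. The lid must not be pushed onto the tub with 40 N or more.
- tub_gasket (a point): On the tub's axis 10 mm below the rim, amid the mint silicone gasket: a funnel, 63 degrees steep, that guides the lid to within about 2 mm of the axis. It is split into four pads, each with a flat 16 mm wide tab at its mark that carries the flange. They stand unevenly 2 to 4 mm above the rim. A pad slides down under 12 N and stays down. All four at once (lid pressed in the middle) need 48 N: too much.
- press_px (a point): Press point over the pad on the tub's +x axis, fixed to the tub: 48 mm from its axis, 96 mm above its origin, where the flange's top is once home (higher before). 12 to 20 N down on the lid's edge here pushes the pad down; the lid tips, its far side may lift, until the flange meets the rim here: a hard stop, the force rising steeply past 20 N.
- press_py (a point): The same over the pad on the tub's +y axis.
- press_mx (a point): The same over the pad on the tub's -x axis.
- press_my (a point): The same over the pad on the tub's -y axis.
- lid: Loose round lid, about 0.2 kg, standing upright on the dresser. Origin at the centre of its underside, z up through the knob; it is round, so its yaw does not matter. From below: flat foot of 20 mm radius at z = 0; white belly that widens to 30 mm radius at z = 6 mm and, conically, to 41 mm radius at z = 28 mm; grey flange of 62 mm radius from z = 30 to 36 mm; mint knob, an upright cylinder 28 mm in diameter from z = 36 to 78 mm.
- lid_flange (a point): On the lid's axis at the underside of the flange (30 mm above the lid's origin). When the lid is home this point coincides with point tub_rim; the top of the flange is 6 mm higher.
- lid_knob (a point): On the lid's axis in the knob, 62 mm above the lid's origin: the place to grip the 28 mm thick knob from above (26 mm above the top of the flange, 16 mm below the knob's top).
- toner: Bystander: closed green glass toner bottle, 48 mm in diameter, 115 mm tall, standing; origin at the centre of its underside.
- lipstick1: Bystander: black lipstick tube, 21 mm in diameter, 74 mm tall, standing; origin at the centre of its underside.
- lipstick2: Bystander: as lipstick1.
- lipstick3: Bystander: as lipstick1.
There are look-alikes about, which are no part of the job. What is shaped like the lid but purple or red is not meant.

How it is judged:
By the outcome, as a careful person would: the job done as asked, in the order asked, and still so for the second after the job is handed in, with the robot touching nothing.
It also fails if it takes over 64 s, if anything falls off the work surface, if the arm or the gripper's body presses on something with over 40 N, if the wrist force passes 120 N, or if a joint passes its speed limit or range.

## Working session

There is one attempt and no reset: what is moved stays moved. The work goes in short steps, Python scripts to look and compute and a tool call to move; the robot and the scene stay as the last step left them, time stands still between calls to the robot, and variables do not carry over. Pictures are saved under pics/ and viewed, at most 10 in all, crops included, and the job is handed in when it is done.

Besides the shell and the picture viewer there is one more tool, called after "Call:" in YAML: its name, and indented under it one key for each argument. arm_command: Moves the arm, as the interface text tells. Shift numbers are shares of 500 mm and turn numbers shares of 120 degrees, none past 1 either way. Its arguments: {"type":"object","properties":{"commands":{"type":"array","items":{"type":"number"}},"newtons":{"type":"number"}},"required":["commands"]}

```bash
ls; mkdir -p pics
python3 - <<'E'
from rig import env, optics
import cv2,pickle
o=env.observe(); print(o['time_s'],o['position'],o['tool_rot'],o['ft_force'])
d={}
for n in("scene","top","wrist"):
    d[n]=optics.get_image(n); cv2.imwrite(f"pics/{n}0.png",d[n]["image"][:,:,::-1])
    print(n,{k:v for k,v in d[n].items() if k!="image"})
pickle.dump(d,open("d0.pkl","wb"))
E
```

```text
pics
0.0 [0.17479837 0.52112326 0.21490226] [[-9.48043663e-01  3.18139313e-01 -7.68563474e-04]
 [ 3.18140080e-01  9.48042851e-01 -1.28126666e-03]
 [ 3.21009810e-04 -1.45920759e-03 -9.99998884e-01]] [-0.08908052 -0.49846159 -0.5389116 ]
scene {'intrinsics': array([[581.930798  ,   0.        , 327.62731806],
       [  0.        , 581.930798  , 238.0802015 ],
       [  0.        ,   0.        ,   1.        ]]), 'origin': array([ 1.23828387, -0.33663072,  0.8450488 ]), 'orientation': array([[ 0.51763461,  0.61201942, -0.59790186],
       [ 0.85559224, -0.37356502,  0.35834494],
       [-0.00404115, -0.69705194, -0.71700925]])}
top {'intrinsics': array([[455.40315898,   0.        , 321.08394188],
       [  0.        , 455.40315898, 249.23451739],
       [  0.        ,   0.        ,   1.        ]]), 'origin': array([0.46667985, 0.06356571, 0.97871456]), 'orientation': array([[-0.0013829 , -0.98520064,  0.1713995 ],
       [-0.99999602,  0.00178391,  0.00218561],
       [-0.00245903, -0.17139579, -0.98519919]])}
wrist {'intrinsics': array([[387.86845033,   0.        , 312.62687636],
       [  0.        , 387.86845033, 240.16854506],
       [  0.        ,   0.        ,   1.        ]]), 'tool_from_camera': array([[ 6.74377330e-05, -9.64973753e-01, -2.62346434e-01,
         6.53300903e-02],
       [ 9.99999219e-01, -2.62223965e-04,  1.22157911e-03,
        -4.29409907e-04],
       [-1.24758530e-03, -2.62346312e-01,  9.64972982e-01,
        -1.58923081e-01],
       [ 0.00000000e+00,  0.00000000e+00,  0.00000000e+00,
         1.00000000e+00]])}
```

View pics/top0.png

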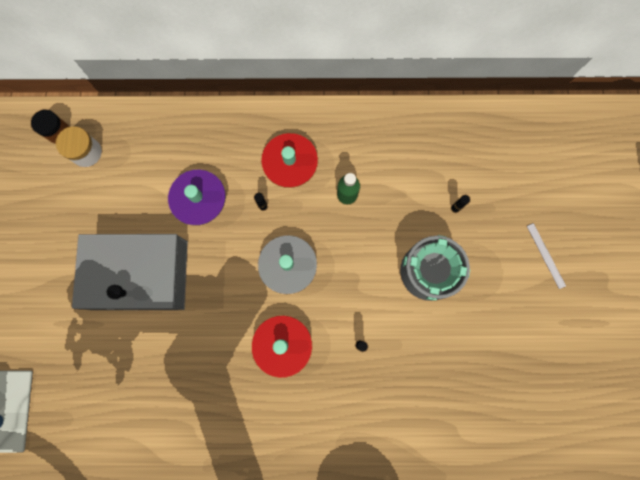

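View pics/scene0.png

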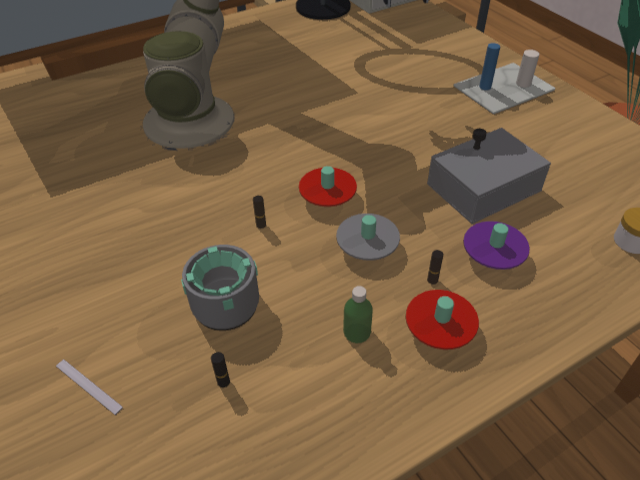

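```bash
cat > h.py <<'E'
import numpy as np,cv2,pickle
def ray(c,uv):
    d=np.linalg.inv(c["intrinsics"])@np.array([uv[0],uv[1],1.]); return c["orientation"]@(d/np.linalg.norm(d))
def plane(c,uv,z):
    r=ray(c,uv); return c["origin"]+r*(z-c["origin"][2])/r[2]
def tri(c1,u1,c2,u2):
    a,b=ray(c1,u1),ray(c2,u2); A=np.stack([a,-b],1); t=np.linalg.lstsq(A,c2["origin"]-c1["origin"],rcond=None)[0]
    p,q=c1["origin"]+a*t[0],c2["origin"]+b*t[1]; return (p+q)/2,np.linalg.norm(p-q)
def mint(im):
    h=cv2.cvtColor(im,cv2.COLOR_RGB2HSV); return cv2.inRange(h,(65,60,60),(95,255,255))
E
python3 - <<'E'
from h import *
d=pickle.load(open("d0.pkl","rb")); T,S=d["top"],d["scene"]
def blobs(c):
    n,l,s,ce=cv2.connectedComponentsWithStats(mint(c["image"]))
    for i in range(1,n):
        if s[i,4]>15: print(s[i],ce[i].round(1))
for c in(T,S): blobs(c);print()
for (x,y) in((300,280),(287,290),(405,270),(435,268)): print(T["image"][y,x])
a=cv2.resize(T["image"][225:310,240:480],None,fx=3.3,fy=3.3,interpolation=2)
b=cv2.resize(S["image"][195:335,175:410],None,fx=3.3,fy=3.3,interpolation=2)[:, :a.shape[1]]
w=max(a.shape[1],b.shape[1]); p=lambda i:cv2.copyMakeBorder(i,0,0,0,w-i.shape[1],0)
o=np.vstack([p(a),p(b)])[:600,:800]; cv2.imwrite("pics/crop.png",o[:,:,::-1])
E
```

```text
[283 147  11  17 156] [288.3 155. ]
[185 185  17  17 203] [192.8 193. ]
[ 411  239   56   56 1247] [440.1 265.7]
[279 255  14  15 168] [285.9 261.9]
[403 256   4  10  27] [404.6 260.8]
[427 297   8   3  17] [430.4 298.2]
[274 340  13  13 136] [280.  346.1]

[618   0  11  28 212] [623.7  13.7]
[637   0   3  17  25] [638.2   7.2]
[322 167  12  21 233] [327.4 177. ]
[361 215  15  24 293] [368.2 226.4]
[490 224  18  23 309] [498.3 234.9]
[ 186  247   64   48 1341] [217.6 268.7]
[435 297  18  25 347] [443.8 309.1]
[223 299  10  11  84] [227.7 304.1]

[145 146 142]
[145 146 141]
[55 55 53]
[80 81 78]
```

View pics/crop.png

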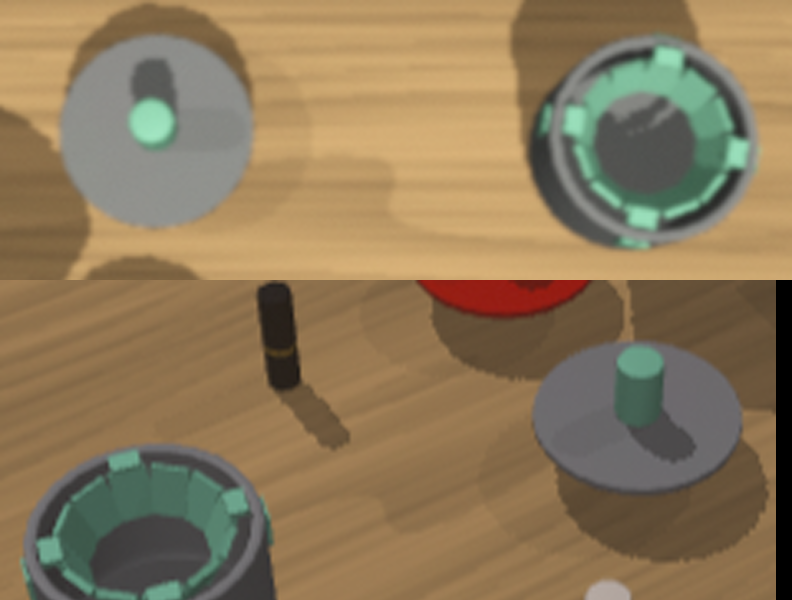

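Run:
```python
from h import *
d=pickle.load(open("d0.pkl","rb")); T,S=d["top"],d["scene"]
t=dict(px=((442.4,242.6),(224.4,289.5)),py=((413.9,262),(246.2,261.7)),my=((463.3,271.1),(190.2,276.8)),mx=((434.8,290.2),(212.6,249.5)))
P={k:tri(T,a,S,b) for k,(a,b) in t.items()}
for k,(p,e) in P.items(): print(k,p.round(4),round(e,4))
c=np.mean([p for p,_ in P.values()],0); print("centre",c.round(4))
for z in(.092,.098,.104):
    Q={k:plane(T,a,z) for k,(a,b) in t.items()}; c=np.mean(list(Q.values()),0); R={k:plane(S,b,z) for k,(a,b) in t.items()}
    print(z,c.round(4),[np.linalg.norm(q-c).round(4) for q in Q.values()],np.mean(list(R.values()),0).round(4))
for a,b in(("px","mx"),("py","my")):
    v=P[a][0]-P[b][0]; print(a,np.degrees(np.arctan2(v[1],v[0])), np.linalg.norm(v))
# lid
im=T["image"].astype(int); m=((np.ptp(im,axis=2)<15)&(im.mean(2)>60)).astype(np.uint8)*255
m[:225]=0;m[305:]=0;m[:,:250]=0;m[:,330:]=0
k=max(cv2.findContours(m,0,2)[0],key=cv2.contourArea); e=cv2.fitEllipse(cv2.convexHull(k)); print(e, plane(T,e[0],.034).round(4))
# knob top: circle centres by eye
print("knob",tri(T,(285.9,261.5),S,(369,219.5)), plane(T,(285.9,261.5),.078))
```

```text
px [ 0.6319 -0.1714  0.1032] 0.0007
py [ 0.594  -0.1142  0.1021] 0.0013
my [ 0.576  -0.2091  0.1022] 0.0013
mx [ 0.5389 -0.1522  0.1036] 0.0009
centre [ 0.5852 -0.1617  0.1028]
0.092 [ 0.5864 -0.165   0.092 ] [np.float64(0.0484), np.float64(0.0489), np.float64(0.0488), np.float64(0.0477)] [ 0.576  -0.1588  0.092 ]
0.098 [ 0.5856 -0.1635  0.098 ] [np.float64(0.0481), np.float64(0.0486), np.float64(0.0485), np.float64(0.0474)] [ 0.5813 -0.1602  0.098 ]
0.104 [ 0.5848 -0.1619  0.104 ] [np.float64(0.0478), np.float64(0.0482), np.float64(0.0482), np.float64(0.047)] [ 0.5865 -0.1616  0.104 ]
px -11.645553594980633 0.09491903989999102
py 79.25352755189722 0.09657098210670845
((286.9271240234375, 264.1603088378906), (56.566688537597656, 57.50707244873047), 60.06231689453125) [0.5994 0.1372 0.034 ]
knob (array([0.59887207, 0.13673172, 0.08014339]), np.float64(0.002247751250643997)) [0.59862685 0.13591613 0.078     ]
```

Call:
arm_command:
  commands: [-1, -1, -0.44, 0, 0, 0, -0.0625, -1, -1, -0.44, 0, 0, 0, -0.0625, -1, -1, -0.44, 0, 0, 0, -0.0625, -1, -1, -0.44, 0, 0, 0, -0.0625, -1, -1, -0.44, 0, 0, 0, -0.0625, -1, -1, -0.44, 0, 0, 0, -0.0625, -1, -1, -0.44, 0, 0, 0, -0.0625, -1, -1, -0.44, 0, 0, 0, -0.0625, -1, -1, -0.44, 0, 0, 0, -0.0625, -1, -1, -0.44, 0, 0, 0, -0.0625, -1, -1, -0.44, 0, 0, 0, -0.0625, -1, -1, -0.44, 0, 0, 0, -0.0625]
  newtons: 50

```text
time_s: 1.15
position: [0.543, 0.1858, 0.2154]
tool_rot: [[-0.981, 0.192, -0.0], [0.192, 0.981, -0.0], [0.0, -0.0, -1.0]]
ft_force: [1.2, 1.2, -0.2]
grip_width: 0.0856
gripper_force: 0.0
```

```bash
cat >> h.py <<'E'
def wrist():
    from rig import env,optics
    o=env.observe(); d=optics.get_image("wrist"); R=np.array(o["tool_rot"]); p=np.array(o["position"]); M=d["tool_from_camera"]
    d["orientation"]=R@M[:3,:3]; d["origin"]=p+R@M[:3,3]; d["R"]=R; d["p"]=p; d["o"]=o; return d
E
python3 - <<'E'
from h import *
w=wrist(); im=w["image"]; cv2.imwrite("pics/w1.png",im[:,:,::-1])
print(w["p"],w["o"]["time_s"])
n,l,s,ce=cv2.connectedComponentsWithStats(mint(im))
for i in range(1,n):
    if s[i,4]>60: print(s[i],ce[i].round(1),plane(w,ce[i],.07).round(4))
I=im.astype(int); m=((np.ptp(I,axis=2)<18)&(I.mean(2)>60)).astype(np.uint8)*255
for k in cv2.findContours(m,0,2)[0]:
    if cv2.contourArea(k)>3000:
        e=cv2.fitEllipse(cv2.convexHull(k)); print(np.round(e[0],1),np.round(e[1],1),plane(w,e[0],.036).round(4))
E
```

```text
[0.54301223 0.18577229 0.21536652] 1.15
[213  73  35  32 751] [229.3  87.8] [0.4344 0.1444 0.07  ]
[253 275  31  40 977] [268.4 294.3] [0.5993 0.1365 0.07  ]
[  0 338   5  17  68] [  1.6 346.5] [ 0.6025 -0.1042  0.07  ]
[271.4 280.6] [118.3 130.8] [0.5999 0.1354 0.036 ]
[582.9 206.3] [209.2 225.5] [0.5845 0.4209 0.036 ]
```

View pics/w1.png

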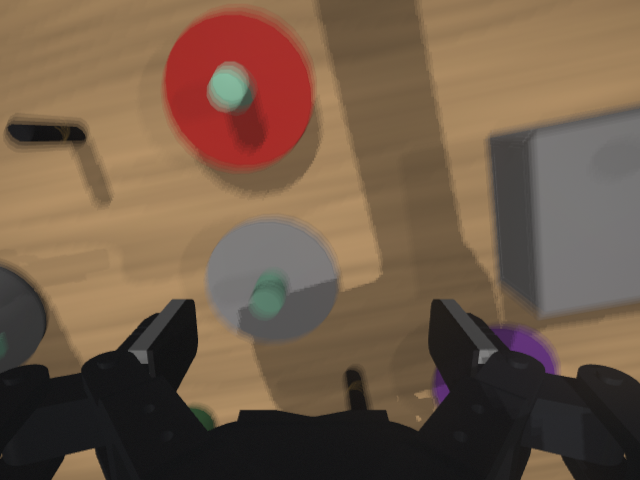

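Call:
arm_command:
  commands: [-1, -0.129, -0.076, 0.05, 0, 0, 0, -1, -0.129, -0.076, 0.12, 0, 0, 0, -1, -0.129, -0.076, 0.12, 0, 0, 0, -1, -0.129, -0.076, 0.12, 0, 0, 0, -1, -0.129, -0.076, 0.12, 0, 0, 0, -1, -0.129, -0.076, 0.12, 0, 0, 0]

```text
time_s: 1.7
position: [0.5976, 0.139, 0.1571]
tool_rot: [[-0.982, 0.191, 0.002], [0.191, 0.982, 0.0], [-0.002, 0.001, -1.0]]
ft_force: [0.2, 0.9, -0.5]
grip_width: 0.0854
gripper_force: 0.0
```

Call:
arm_command:
  commands: [-1, -0.004, -0.005, 0.06, 0, 0, 0, -1, -0.004, -0.005, 0.12, 0, 0, 0, -1, -0.004, -0.005, 0.16, 0, 0, 0, -1, -0.004, -0.005, 0.188, 0, 0, 0, -1, -0.004, -0.005, 0.188, 0, 0, 0, 0.3, -0.004, -0.005, 0.188, 0, 0, 0, 1, -0.004, -0.005, 0.188, 0, 0, 0, 1, -0.004, -0.005, 0.188, 0, 0, 0, 1, -0.004, -0.005, 0.188, 0, 0, 0, 1, -0.004, -0.005, 0.188, 0, 0, 0, 1, -0.004, -0.005, 0.188, 0, 0, 0, 1, -0.004, -0.005, 0.188, 0, 0, 0]
  newtons: 60

```text
time_s: 2.7
position: [0.6016, 0.1363, 0.0647]
tool_rot: [[-0.981, 0.192, 0.008], [0.192, 0.981, 0.003], [-0.007, 0.004, -1.0]]
ft_force: [1.2, 5.1, 16.1]
grip_width: 0.0005
gripper_force: 8.2
```

Run:
```python
from h import *
from rig import optics
w=wrist(); im=w["image"]; print(w["p"],w["o"]["grip_width"],w["o"]["gripper_force"],w["o"]["ft_force"])
s=optics.get_image("scene"); pickle.dump((w,s),open("d1.pkl","wb"))
a=cv2.resize(im,None,fx=.75,fy=.75); b=cv2.resize(s["image"][120:320,260:480],None,fx=1.8,fy=1.8)[:360,:320]
b=cv2.copyMakeBorder(b,0,360-b.shape[0],0,320-b.shape[1],0)
cv2.imwrite("pics/w2.png",np.hstack([a,b])[:,:,::-1])
```

```text
[0.60164276 0.13625726 0.06472747] 0.00047554167688649033 8.24984603561461 [ 1.17609528  5.13063846 16.0828791 ]
```

View pics/w2.png

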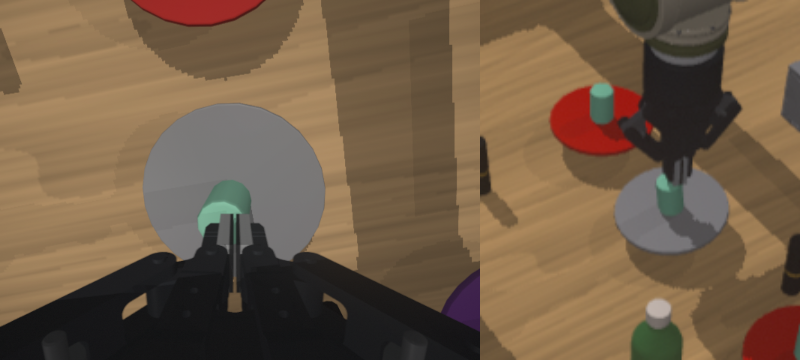

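Run:
```python
from h import *
w,s=pickle.load(open("d1.pkl","rb"))
for c,(x0,y0,x1,y1) in((w,(180,130,440,350)),(s,(330,195,410,265))):
    I=c["image"].astype(int); m=((np.ptp(I,axis=2)<22)&(I.mean(2)>55)).astype(np.uint8)*255
    z=np.zeros_like(m); z[y0:y1,x0:x1]=m[y0:y1,x0:x1]
    k=max(cv2.findContours(z,0,2)[0],key=cv2.contourArea); e=cv2.fitEllipse(cv2.convexHull(k)); print(e,plane(c,e[0],.036).round(4))
    mm=mint(c["image"]); n,l,st,ce=cv2.connectedComponentsWithStats(mm)
    for i in range(1,n):
        if st[i,4]>100: print(st[i],ce[i].round(1),plane(c,ce[i],.06).round(4))
# where the TCP and tips project in both
o=w["p"]; 
for c in(w,s):
    for P in(o,o+[0,0,-.019],np.array([.599,.136,.078]),np.array([.599,.136,.036])):
        q=c["orientation"].T@(P-c["origin"]); q=c["intrinsics"]@q; print((q[:2]/q[2]).round(1))
```

```text
((311.5618896484375, 253.18614196777344), (230.49435424804688, 244.3483428955078), 110.6826171875) [0.5943 0.1369 0.036 ]
[ 264  240   71   85 2969] [299.1 272.6] [0.5947 0.1311 0.06  ]
((366.3518981933594, 235.3925323486328), (52.286827087402344, 62.855567932128906), 76.99854278564453) [0.5967 0.1358 0.036 ]
[618   0  11  28 231] [623.8  14.1] [0.2454 1.2965 0.06  ]
[322 167  12  21 233] [327.4 177. ] [0.4306 0.1478 0.06  ]
[358 217  15  23 240] [364.6 228.7] [0.5991 0.129  0.06  ]
[490 224  18  23 305] [498.5 235. ] [0.7448 0.3352 0.06  ]
[ 186  247   64   48 1336] [217.5 268.7] [ 0.5464 -0.1523  0.06  ]
[435 297  18  25 349] [443.8 309.1] [0.8278 0.1361 0.06  ]
[313.4 288.8]
[313.1 273.6]
[311.8 295.7]
[311.5 262.2]
[368.6 226.4]
[368.2 233.4]
[368.1 220.6]
[367.1 236.1]
```

Call:
arm_command:
  commands: [1, 0, 0, -0.02, 0, 0, 0, 1, 0, 0, -0.05, 0, 0, 0, 1, 0, 0, -0.1, 0, 0, 0, 1, 0, 0, -0.16, 0, 0, 0, 1, 0, 0, -0.16, 0, 0, 0, 1, 0, 0, -0.16, 0, 0, 0]

```text
time_s: 3.3
position: [0.6, 0.135, 0.1433]
tool_rot: [[-0.981, 0.192, 0.003], [0.192, 0.981, -0.0], [-0.003, 0.001, -1.0]]
ft_force: [0.1, -0.6, -0.6]
grip_width: 0.0001
gripper_force: 0.0
```

Run:
```python
from h import *
from rig import optics
w=wrist(); im=w["image"]; print(w["p"],w["R"].round(3),w["o"]["grip_width"],w["o"]["ft_force"])
s=optics.get_image("scene"); pickle.dump((w,s),open("d2.pkl","wb"))
a=cv2.resize(im,None,fx=.75,fy=.75); b=cv2.resize(s["image"][120:320,260:480],None,fx=1.8,fy=1.8)[:360,:320]
cv2.imwrite("pics/w3.png",np.hstack([a,b])[:,:,::-1])
for c,(x0,y0,x1,y1) in((w,(100,80,500,420)),(s,(320,195,410,275))):
    I=c["image"].astype(int); m=((np.ptp(I,axis=2)<22)&(I.mean(2)>55)).astype(np.uint8)*255
    z=np.zeros_like(m); z[y0:y1,x0:x1]=m[y0:y1,x0:x1]
    k=max(cv2.findContours(z,0,2)[0],key=cv2.contourArea); e=cv2.fitEllipse(cv2.convexHull(k)); print(e,plane(c,e[0],.036).round(4))
    mm=mint(c["image"]); n,l,st,ce=cv2.connectedComponentsWithStats(mm)
    for i in range(1,n):
        if st[i,4]>100: print(st[i],ce[i].round(1),plane(c,ce[i],.06).round(4))
```

```text
[0.59998758 0.13500217 0.14331957] [[-0.981  0.192  0.003]
 [ 0.192  0.981 -0.   ]
 [-0.003  0.001 -1.   ]] 0.00010002641450462371 [ 0.06086852 -0.59276202 -0.63862574]
((316.65765380859375, 230.9197235107422), (170.66371154785156, 194.6483154296875), 2.977627754211426) [0.6011 0.1375 0.036 ]
[ 296  210   45   54 1902] [317.4 237.2] [0.5993 0.1381 0.06  ]
[ 586  347   54   64 2117] [616.5 374.7] [0.7408 0.3293 0.06  ]
((367.63592529296875, 236.46701049804688), (46.461917877197266, 63.25428771972656), 94.20445251464844) [0.6004 0.1363 0.036 ]
[618   0  12  28 234] [623.9  13.9] [0.245  1.2972 0.06  ]
[322 167  12  21 233] [327.4 177. ] [0.4306 0.1478 0.06  ]
[361 215  15  24 296] [368.2 226.4] [0.5975 0.1383 0.06  ]
[490 224  18  23 308] [498.5 235. ] [0.7448 0.3352 0.06  ]
[ 186  247   64   48 1339] [217.6 268.7] [ 0.5464 -0.1522  0.06  ]
[435 297  18  25 349] [443.8 309.1] [0.8278 0.1361 0.06  ]
```

View pics/w3.png

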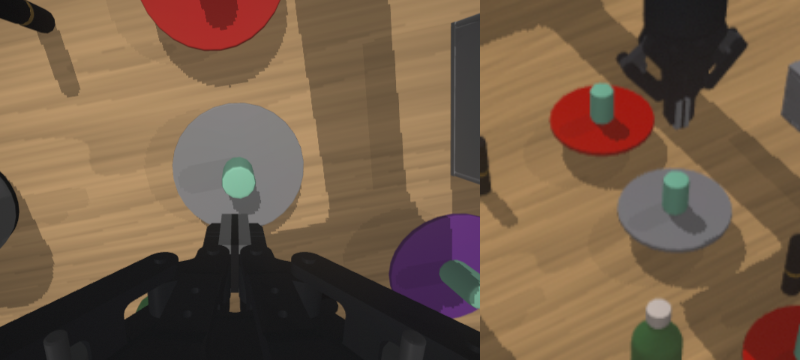

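Run:
```python
from h import *
w,s=pickle.load(open("d2.pkl","rb")); R=w["R"]
def pr(c,P):
    q=c["intrinsics"]@(c["orientation"].T@(P-c["origin"])); return (q[:2]/q[2]).round(1)
for t in((0,0,0),(0,0,.019),(.011,0,.019),(-.011,0,.019),(.011,.01,0)):
    P=w["p"]+R@np.array(t); print(t,pr(w,P),pr(s,P))
# finger extents in images: dark/grey neutral column near the tips
a=cv2.resize(w["image"][220:420,220:420],None,fx=2,fy=2); b=cv2.resize(s["image"][140:230,325:415],(400,400),interpolation=2)
cv2.imwrite("pics/w4.png",np.hstack([a,b])[:,:,::-1])
```

```text
(0, 0, 0) [313.4 288.8] [369.6 195.2]
(0, 0, 0.019) [313.3 273.8] [369.1 203. ]
(0.011, 0, 0.019) [313.3 252.2] [366.8 199.2]
(-0.011, 0, 0.019) [313.3 294.8] [371.5 206.8]
(0.011, 0.01, 0) [336.6 265.1] [372.3 190.2]
```

View pics/w4.png

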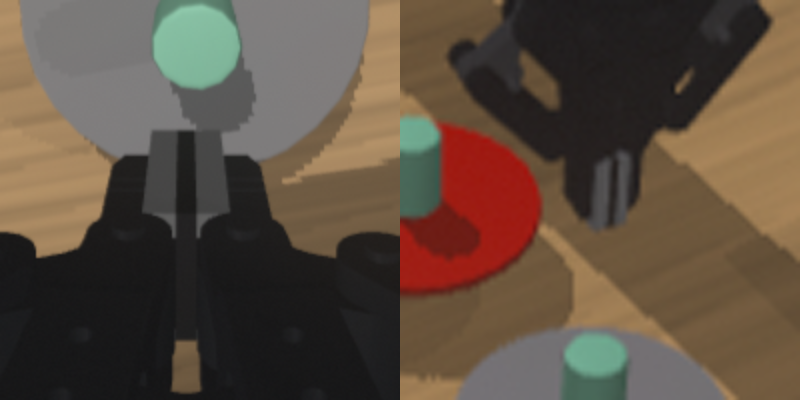

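Call:
arm_command:
  commands: [-1, 0, 0.003, 0, 0, 0, 0, -1, 0, 0.003, 0, 0, 0, 0, -1, 0, 0.003, 0, 0, 0, 0, -1, 0, 0.003, 0, 0, 0, 0, -1, 0, 0.003, 0, 0, 0, 0, -1, 0, 0.003, 0.05, 0, 0, 0, -1, 0, 0.003, 0.1, 0, 0, 0, -1, 0, 0.003, 0.15, 0, 0, 0, -1, 0, 0.003, 0.18, 0, 0, 0, -1, 0, 0.003, 0.2, 0, 0, 0, -1, 0, 0.003, 0.222, 0, 0, 0, -1, 0, 0.003, 0.222, 0, 0, 0]

```text
time_s: 4.4
position: [0.599, 0.1365, 0.0289]
tool_rot: [[-0.981, 0.192, -0.003], [0.192, 0.981, -0.0], [0.003, -0.001, -1.0]]
ft_force: [-0.1, -0.5, -0.1]
grip_width: 0.0852
gripper_force: 0.0
```

Call:
arm_command:
  commands: [-0.5, 0, 0, -0.006, 0, 0, 0, 0, 0, 0, -0.006, 0, 0, 0, 1, 0, 0, -0.006, 0, 0, 0, 1, 0, 0, -0.006, 0, 0, 0, 1, 0, 0, -0.006, 0, 0, 0, 1, 0, 0, -0.006, 0, 0, 0, 1, 0, 0, -0.006, 0, 0, 0, 1, 0, 0, -0.006, 0, 0, 0]
  newtons: 60

```text
time_s: 5.07
position: [0.6001, 0.1367, 0.0343]
tool_rot: [[-0.981, 0.192, 0.001], [0.192, 0.981, 0.0], [-0.001, 0.001, -1.0]]
ft_force: [-0.0, 1.2, 6.8]
grip_width: 0.0261
gripper_force: 58.7
```

Call:
arm_command:
  commands: [1, 0, 0, -0.03, 0, 0, 0, 1, 0, 0, -0.09, 0, 0, 0, 1, 0, 0, -0.16, 0, 0, 0, 1, 0, 0, -0.23, 0, 0, 0, 1, 0, 0, -0.28, 0, 0, 0, 1, 0, 0, -0.28, 0, 0, 0]

```text
time_s: 5.57
position: [0.6015, 0.1366, 0.179]
tool_rot: [[-0.981, 0.192, 0.009], [0.192, 0.981, 0.0], [-0.009, 0.002, -1.0]]
ft_force: [0.8, 0.6, -2.4]
grip_width: 0.0262
gripper_force: 59.3
```

Call:
arm_command:
  commands: [1, -0.005, -0.04, 0, 0, 0, 0, 1, -0.015, -0.1, 0, 0, 0, 0, 1, -0.025, -0.16, 0, 0, 0, 0, 1, -0.035, -0.22, 0, 0, 0, 0, 1, -0.045, -0.28, 0, 0, 0, 0, 1, -0.055, -0.34, 0, 0, 0, 0, 1, -0.065, -0.4, 0, 0, 0, 0, 1, -0.075, -0.46, 0, 0, 0, 0, 1, -0.085, -0.52, 0, 0, 0, 0, 1, -0.085, -0.57, 0, 0, 0, 0, 1, -0.085, -0.592, 0, 0, 0, 0, 1, -0.085, -0.592, 0, 0, 0, 0]

```text
time_s: 6.57
position: [0.5838, -0.1641, 0.1722]
tool_rot: [[-0.981, 0.195, -0.002], [0.195, 0.981, 0.001], [0.002, 0.0, -1.0]]
ft_force: [-0.2, 0.9, -1.4]
grip_width: 0.0264
gripper_force: 59.4
```

Run:
```python
from h import *
from rig import optics
w=wrist(); o=w["o"]; print(w["p"],w["R"].round(3),o["grip_width"],o["gripper_force"],o["ft_force"])
s=optics.get_image("scene"); t=optics.get_image("top"); pickle.dump((w,s,t),open("d3.pkl","wb"))
a=cv2.resize(w["image"],(400,300)); b=cv2.resize(s["image"][130:340,110:390],(400,300)); c=cv2.resize(t["image"][180:330,340:540],(400,300))
cv2.imwrite("pics/w5.png",np.vstack([np.hstack([a,b]),np.hstack([c,c*0])])[:,:,::-1])
```

```text
[ 0.58375197 -0.16414628  0.17215661] [[-0.981  0.195 -0.002]
 [ 0.195  0.981  0.001]
 [ 0.002  0.    -1.   ]] 0.026437688883172054 59.44647967815399 [-0.16920125  0.90831715 -1.41085593]
```

View pics/w5.png

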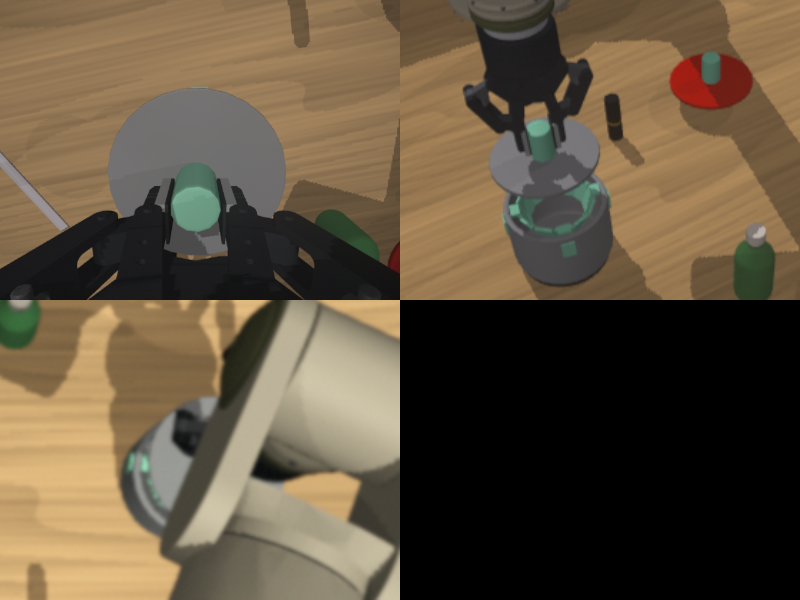

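Call:
arm_command:
  commands: [1, -0.001, 0.004, 0.03, 0, 0, 0, 1, -0.001, 0.004, 0.06, 0, 0, 0, 1, -0.001, 0.004, 0.085, 0, 0, 0, 1, -0.001, 0.004, 0.1, 0, 0, 0, 1, -0.001, 0.004, 0.11, 0, 0, 0, 1, -0.001, 0.004, 0.116, 0, 0, 0, 1, -0.001, 0.004, 0.116, 0, 0, 0, 1, -0.001, 0.004, 0.116, 0, 0, 0]

```text
time_s: 7.38
position: [0.5858, -0.1602, 0.116]
tool_rot: [[-0.982, 0.191, 0.001], [0.191, 0.982, -0.0], [-0.001, -0.0, -1.0]]
ft_force: [-0.3, -0.4, -2.9]
grip_width: 0.0262
gripper_force: 59.4
```

Call:
arm_command:
  commands: [1, 0.001, -0.003, 0.004, 0, 0, 0, 1, 0.001, -0.003, 0.008, 0, 0, 0, 1, 0.001, -0.003, 0.01, 0, 0, 0, 1, 0.001, -0.003, 0.01, 0, 0, 0]

```text
time_s: 7.72
position: [0.5846, -0.1617, 0.1104]
tool_rot: [[-0.981, 0.192, -0.0], [0.192, 0.981, 0.0], [0.0, 0.0, -1.0]]
ft_force: [-0.3, -0.9, -1.6]
grip_width: 0.0266
gripper_force: 59.4
```

Call:
arm_command:
  commands: [1, 0, 0, 0.002, 0, 0, 0, 1, 0, 0, 0.004, 0, 0, 0, 1, 0, 0, 0.004, 0, 0, 0]

```text
time_s: 7.97
position: [0.5847, -0.1616, 0.1083]
tool_rot: [[-0.981, 0.192, -0.0], [0.192, 0.981, 0.0], [0.0, 0.0, -1.0]]
ft_force: [-0.2, 0.1, -2.8]
grip_width: 0.0265
gripper_force: 59.4
```

Call:
arm_command:
  commands: [1, 0, 0, 0.002, 0, 0, 0, 1, 0, 0, 0.004, 0, 0, 0, 1, 0, 0, 0.004, 0, 0, 0]

```text
time_s: 8.22
position: [0.5847, -0.1616, 0.1063]
tool_rot: [[-0.981, 0.192, -0.0], [0.192, 0.981, 0.0], [0.0, 0.0, -1.0]]
ft_force: [0.5, 0.4, -2.2]
grip_width: 0.0265
gripper_force: 59.4
```

Call:
arm_command:
  commands: [1, 0, 0, 0.002, 0, 0, 0, 1, 0, 0, 0.003, 0, 0, 0, 1, 0, 0, 0.003, 0, 0, 0]

```text
time_s: 8.47
position: [0.5847, -0.1616, 0.105]
tool_rot: [[-0.981, 0.192, 0.0], [0.192, 0.981, -0.0], [-0.0, -0.0, -1.0]]
ft_force: [-0.2, 1.2, -2.0]
grip_width: 0.0266
gripper_force: 59.6
```

Call:
arm_command:
  commands: [1, 0, 0, 0.002, 0, 0, 0, 1, 0, 0, 0.003, 0, 0, 0, 1, 0, 0, 0.003, 0, 0, 0]

```text
time_s: 8.72
position: [0.5848, -0.1617, 0.1046]
tool_rot: [[-0.981, 0.192, 0.001], [0.192, 0.981, -0.001], [-0.001, -0.001, -1.0]]
ft_force: [-3.4, 1.7, 5.3]
grip_width: 0.0263
gripper_force: 60.4
```

Call:
arm_command:
  commands: [0.3, 0, 0, 0, 0, 0, 0, 0, 0, 0, 0, 0, 0, 0, -0.5, 0, 0, 0, 0, 0, 0, -0.5, 0, 0, 0, 0, 0, 0, -0.5, 0, 0, 0, 0, 0, 0, -0.5, 0, 0, -0.03, 0, 0, 0, -0.5, 0, 0, -0.08, 0, 0, 0, -0.5, 0, 0, -0.14, 0, 0, 0, 0, 0, 0, -0.16, 0, 0, 0, 1, 0, 0, -0.16, 0, 0, 0, 1, 0, 0, -0.16, 0, 0, 0, 1, 0, 0, -0.16, 0, 0, 0]

```text
time_s: 9.72
position: [0.5841, -0.1613, 0.1817]
tool_rot: [[-0.981, 0.192, -0.003], [0.192, 0.981, 0.001], [0.003, 0.001, -1.0]]
ft_force: [0.0, 1.0, -1.2]
grip_width: 0.0158
gripper_force: 0.0
```

```bash
cat > lidz.py <<'E'
from h import *
w=wrist(); print(w["p"],w["o"]["grip_width"],w["o"]["ft_force"])
n,l,s,ce=cv2.connectedComponentsWithStats(mint(w["image"]))
for i in range(1,n):
    if s[i,4]>100: print(s[i],ce[i].round(1),plane(w,ce[i],.12).round(4))
I=w["image"].astype(int); m=((np.ptp(I,axis=2)<22)&(I.mean(2)>75)).astype(np.uint8)*255
k=max(cv2.findContours(m,0,2)[0],key=cv2.contourArea); e=cv2.fitEllipse(cv2.convexHull(k)); print(np.round(e[0],1),np.round(e[1],1),plane(w,e[0],.106).round(4))
E
python3 lidz.py
```

```text
[ 0.58410763 -0.16133359  0.18172235] 0.01578041542210493 [ 0.02328474  1.03018303 -1.17265546]
[ 288  223   52   63 2571] [313.3 254.6] [ 0.5874 -0.1618  0.12  ]
[313.1 239.1] [195.2 200. ] [ 0.5817 -0.1607  0.106 ]
```

Call:
arm_command:
  commands: [1, -0.05, 0, 0, 0, 0, 0, 1, -0.098, -0.001, 0, 0, 0, 0, 1, -0.098, -0.001, 0.05, 0, 0, 0, 1, -0.098, -0.001, 0.1, 0, 0, 0, 1, -0.098, -0.001, 0.14, 0, 0, 0, 1, -0.098, -0.001, 0.16, 0, 0, 0, 1, -0.098, -0.001, 0.166, 0, 0, 0, 1, -0.098, -0.001, 0.166, 0, 0, 0, 1, -0.098, -0.001, 0.166, 0, 0, 0]

```text
time_s: 10.52
position: [0.6332, -0.1718, 0.1015]
tool_rot: [[-0.981, 0.192, 0.001], [0.192, 0.981, -0.001], [-0.001, -0.0, -1.0]]
ft_force: [-0.4, -0.0, 0.1]
grip_width: -0.0001
gripper_force: 0.0
```

Call:
arm_command:
  commands: [1, 0, 0, 0.003, 0, 0, 0, 1, 0, 0, 0.006, 0, 0, 0, 1, 0, 0, 0.008, 0, 0, 0, 1, 0, 0, 0.008, 0, 0, 0]

```text
time_s: 10.85
position: [0.6327, -0.1715, 0.0967]
tool_rot: [[-0.981, 0.192, 0.0], [0.192, 0.981, -0.0], [-0.0, -0.0, -1.0]]
ft_force: [-0.8, 0.2, -0.3]
grip_width: -0.0002
gripper_force: 0.0
```

Call:
arm_command:
  commands: [1, 0, 0, 0.002, 0, 0, 0, 1, 0, 0, 0.004, 0, 0, 0, 1, 0, 0, 0.004, 0, 0, 0]

```text
time_s: 11.1
position: [0.6327, -0.1715, 0.0944]
tool_rot: [[-0.981, 0.192, -0.0], [0.192, 0.981, 0.0], [0.0, 0.0, -1.0]]
ft_force: [0.3, 0.5, 0.1]
grip_width: 0.0003
gripper_force: 0.0
```

Call:
arm_command:
  commands: [1, 0, 0, 0.002, 0, 0, 0, 1, 0, 0, 0.004, 0, 0, 0, 1, 0, 0, 0.004, 0, 0, 0]

```text
time_s: 11.35
position: [0.6326, -0.1715, 0.0923]
tool_rot: [[-0.981, 0.192, -0.0], [0.192, 0.981, 0.0], [0.0, 0.0, -1.0]]
ft_force: [-0.1, -0.8, -0.5]
grip_width: 0.0003
gripper_force: 0.0
```

Call:
arm_command:
  commands: [1, 0, 0, 0.002, 0, 0, 0, 1, 0, 0, 0.003, 0, 0, 0, 1, 0, 0, 0.003, 0, 0, 0]

```text
time_s: 11.6
position: [0.6328, -0.1715, 0.0912]
tool_rot: [[-0.981, 0.192, 0.0], [0.192, 0.981, -0.0], [-0.0, -0.0, -1.0]]
ft_force: [-0.6, 0.9, 1.4]
grip_width: 0.0003
gripper_force: 0.6
```

Call:
arm_command:
  commands: [1, 0, 0, 0.001, 0, 0, 0, 1, 0, 0, 0.002, 0, 0, 0, 1, 0, 0, 0.002, 0, 0, 0]

```text
time_s: 11.85
position: [0.633, -0.1716, 0.091]
tool_rot: [[-0.981, 0.192, 0.001], [0.192, 0.981, -0.001], [-0.001, -0.0, -1.0]]
ft_force: [-1.0, 0.5, 6.9]
grip_width: 0.0002
gripper_force: 3.3
```

Call:
arm_command:
  commands: [1, 0, 0, 0.001, 0, 0, 0, 1, 0, 0, 0.002, 0, 0, 0, 1, 0, 0, 0.002, 0, 0, 0]

```text
time_s: 12.1
position: [0.6331, -0.1717, 0.0906]
tool_rot: [[-0.981, 0.192, 0.002], [0.192, 0.981, -0.001], [-0.002, -0.001, -1.0]]
ft_force: [-3.0, 0.4, 9.4]
grip_width: -0.0
gripper_force: 4.7
```

Call:
arm_command:
  commands: [1, 0, 0, 0.001, 0, 0, 0, 1, 0, 0, 0.001, 0, 0, 0, 1, 0, 0, 0.001, 0, 0, 0]

```text
time_s: 12.35
position: [0.6332, -0.1717, 0.0903]
tool_rot: [[-0.981, 0.192, 0.002], [0.192, 0.981, -0.001], [-0.002, -0.001, -1.0]]
ft_force: [-2.1, 1.5, 11.4]
grip_width: -0.0001
gripper_force: 5.3
```

Call:
arm_command:
  commands: [1, 0, 0, 0.001, 0, 0, 0, 1, 0, 0, 0.002, 0, 0, 0, 1, 0, 0, 0.002, 0, 0, 0]

```text
time_s: 12.6
position: [0.6333, -0.1717, 0.0897]
tool_rot: [[-0.981, 0.192, 0.003], [0.192, 0.981, -0.001], [-0.003, -0.001, -1.0]]
ft_force: [-2.8, 1.4, 12.0]
grip_width: 0.0003
gripper_force: 6.2
```

Call:
arm_command:
  commands: [1, 0, 0, 0.001, 0, 0, 0, 1, 0, 0, 0.002, 0, 0, 0, 1, 0, 0, 0.002, 0, 0, 0]

```text
time_s: 12.85
position: [0.6334, -0.1718, 0.0889]
tool_rot: [[-0.981, 0.192, 0.003], [0.192, 0.981, -0.002], [-0.003, -0.001, -1.0]]
ft_force: [-3.0, 1.4, 13.8]
grip_width: 0.0001
gripper_force: 6.8
```

Call:
arm_command:
  commands: [1, 0, 0, 0.001, 0, 0, 0, 1, 0, 0, 0.002, 0, 0, 0, 1, 0, 0, 0.002, 0, 0, 0]

```text
time_s: 13.1
position: [0.6336, -0.1718, 0.088]
tool_rot: [[-0.981, 0.192, 0.004], [0.192, 0.981, -0.002], [-0.004, -0.001, -1.0]]
ft_force: [-2.2, 1.7, 14.6]
grip_width: 0.0
gripper_force: 7.1
```

Call:
arm_command:
  commands: [1, 0, 0, 0.001, 0, 0, 0, 1, 0, 0, 0.002, 0, 0, 0, 1, 0, 0, 0.002, 0, 0, 0]

```text
time_s: 13.35
position: [0.6336, -0.1718, 0.0878]
tool_rot: [[-0.981, 0.192, 0.004], [0.192, 0.981, -0.002], [-0.004, -0.001, -1.0]]
ft_force: [-5.1, 1.4, 19.4]
grip_width: 0.0003
gripper_force: 9.5
```

Call:
arm_command:
  commands: [1, 0, 0, 0.001, 0, 0, 0, 1, 0, 0, 0.001, 0, 0, 0, 1, 0, 0, 0.001, 0, 0, 0]

```text
time_s: 13.6
position: [0.6337, -0.1718, 0.0878]
tool_rot: [[-0.981, 0.192, 0.004], [0.192, 0.981, -0.002], [-0.005, -0.001, -1.0]]
ft_force: [-4.8, 2.1, 22.2]
grip_width: 0.0002
gripper_force: 10.8
```

Call:
arm_command:
  commands: [1, 0, 0, -0.02, 0, 0, 0, 1, 0, 0, -0.07, 0, 0, 0, 1, 0, 0, -0.13, 0, 0, 0, 1, 0.02, 0, -0.13, 0, 0, 0, 1, 0.09, 0, -0.13, 0, 0, 0, 1, 0.16, 0, -0.13, 0, 0, 0, 1, 0.193, 0, -0.13, 0, 0, 0, 1, 0.193, 0, -0.13, 0, 0, 0, 1, 0.193, 0, -0.08, 0, 0, 0, 1, 0.193, 0, -0.04, 0, 0, 0, 1, 0.193, 0, -0.028, 0, 0, 0, 1, 0.193, 0, -0.028, 0, 0, 0]

```text
time_s: 14.6
position: [0.5377, -0.1529, 0.0966]
tool_rot: [[-0.981, 0.192, -0.003], [0.192, 0.981, 0.001], [0.003, 0.001, -1.0]]
ft_force: [-0.5, 0.5, 0.7]
grip_width: 0.0001
gripper_force: 0.0
```

Call:
arm_command:
  commands: [1, 0, 0, 0.002, 0, 0, 0, 1, 0, 0, 0.004, 0, 0, 0, 1, 0, 0, 0.004, 0, 0, 0]

```text
time_s: 14.85
position: [0.5386, -0.1532, 0.0968]
tool_rot: [[-0.981, 0.192, 0.001], [0.192, 0.981, -0.001], [-0.002, -0.0, -1.0]]
ft_force: [0.9, 0.2, -0.2]
grip_width: -0.0
gripper_force: 0.0
```

Call:
arm_command:
  commands: [1, 0, 0, 0.002, 0, 0, 0, 1, 0, 0, 0.004, 0, 0, 0, 1, 0, 0, 0.006, 0, 0, 0, 1, 0, 0, 0.006, 0, 0, 0]

```text
time_s: 15.18
position: [0.538, -0.153, 0.0929]
tool_rot: [[-0.981, 0.192, -0.0], [0.192, 0.981, 0.0], [0.0, 0.0, -1.0]]
ft_force: [-0.3, 0.5, -0.6]
grip_width: 0.0001
gripper_force: 0.0
```

Call:
arm_command:
  commands: [1, 0, 0, 0.001, 0, 0, 0, 1, 0, 0, 0.002, 0, 0, 0, 1, 0, 0, 0.002, 0, 0, 0]

```text
time_s: 15.43
position: [0.538, -0.153, 0.092]
tool_rot: [[-0.981, 0.192, -0.0], [0.192, 0.981, 0.0], [0.0, 0.0, -1.0]]
ft_force: [0.1, 0.1, 0.1]
grip_width: 0.0001
gripper_force: 0.0
```

Call:
arm_command:
  commands: [1, 0, 0, 0.001, 0, 0, 0, 1, 0, 0, 0.002, 0, 0, 0, 1, 0, 0, 0.002, 0, 0, 0]

```text
time_s: 15.68
position: [0.538, -0.153, 0.0909]
tool_rot: [[-0.981, 0.192, -0.0], [0.192, 0.981, 0.0], [0.0, 0.0, -1.0]]
ft_force: [-0.1, -0.5, -1.0]
grip_width: 0.0
gripper_force: 0.0
```

Call:
arm_command:
  commands: [1, 0, 0, 0.001, 0, 0, 0, 1, 0, 0, 0.003, 0, 0, 0, 1, 0, 0, 0.004, 0, 0, 0, 1, 0, 0, 0.004, 0, 0, 0]

```text
time_s: 16.02
position: [0.5381, -0.1531, 0.0901]
tool_rot: [[-0.981, 0.192, 0.001], [0.192, 0.981, -0.001], [-0.001, -0.0, -1.0]]
ft_force: [-2.9, 0.1, 9.2]
grip_width: 0.0001
gripper_force: 4.8
```

Call:
arm_command:
  commands: [1, 0, 0, 0.001, 0, 0, 0, 1, 0, 0, 0.003, 0, 0, 0, 1, 0, 0, 0.004, 0, 0, 0, 1, 0, 0, 0.004, 0, 0, 0]

```text
time_s: 16.35
position: [0.538, -0.1531, 0.0888]
tool_rot: [[-0.981, 0.191, 0.001], [0.191, 0.981, -0.001], [-0.001, -0.001, -1.0]]
ft_force: [-6.1, 1.4, 16.2]
grip_width: 0.0003
gripper_force: 7.9
```

Call:
arm_command:
  commands: [1, 0, 0, 0.001, 0, 0, 0, 1, 0, 0, 0.002, 0, 0, 0, 1, 0, 0, 0.002, 0, 0, 0]

```text
time_s: 16.6
position: [0.5379, -0.1531, 0.0881]
tool_rot: [[-0.981, 0.191, 0.001], [0.191, 0.982, -0.001], [-0.001, -0.001, -1.0]]
ft_force: [-6.6, 1.7, 18.0]
grip_width: -0.0003
gripper_force: 9.2
```

Call:
arm_command:
  commands: [1, 0, 0, 0.001, 0, 0, 0, 1, 0, 0, 0.002, 0, 0, 0, 1, 0, 0, 0.002, 0, 0, 0]

```text
time_s: 16.85
position: [0.538, -0.1531, 0.0879]
tool_rot: [[-0.982, 0.191, 0.002], [0.191, 0.982, -0.001], [-0.002, -0.001, -1.0]]
ft_force: [-10.4, 3.7, 25.1]
grip_width: -0.0
gripper_force: 13.0
```

Call:
arm_command:
  commands: [1, 0, 0, 0.001, 0, 0, 0, 1, 0, 0, 0.001, 0, 0, 0, 1, 0, 0, 0.001, 0, 0, 0]

```text
time_s: 17.1
position: [0.538, -0.1531, 0.0879]
tool_rot: [[-0.982, 0.191, 0.002], [0.191, 0.982, -0.002], [-0.002, -0.001, -1.0]]
ft_force: [-11.4, 3.5, 28.7]
grip_width: -0.0001
gripper_force: 14.9
```

Call:
arm_command:
  commands: [1, 0, 0, -0.02, 0, 0, 0, 1, 0, 0, -0.08, 0, 0, 0, 1, 0, 0, -0.15, 0, 0, 0, 1, 0, 0, -0.15, 0, 0, 0.05, 1, -0.02, 0.02, -0.15, 0, 0, 0.1, 1, -0.05, 0.05, -0.15, 0, 0, 0.16, 1, -0.095, 0.096, -0.15, 0, 0, 0.22, 1, -0.095, 0.096, -0.15, 0, 0, 0.28, 1, -0.095, 0.096, -0.15, 0, 0, 0.34, 1, -0.095, 0.096, -0.15, 0, 0, 0.4, 1, -0.095, 0.096, -0.15, 0, 0, 0.45, 1, -0.095, 0.096, -0.15, 0, 0, 0.45]

```text
time_s: 18.1
position: [0.5939, -0.115, 0.1594]
tool_rot: [[-0.418, 0.908, -0.0], [0.908, 0.418, 0.0], [0.0, -0.0, -1.0]]
ft_force: [-0.3, -0.9, -0.3]
grip_width: 0.0001
gripper_force: 0.0
```

Call:
arm_command:
  commands: [1, 0, 0, 0, 0, 0, 0.06, 1, 0, 0, 0, 0, 0, 0.12, 1, 0, 0, 0, 0, 0, 0.18, 1, 0, 0, 0, 0, 0, 0.24, 1, 0, 0, 0, 0, 0, 0.3, 1, 0, 0, 0, 0, 0, 0.3, 1, 0, 0, 0, 0, 0, 0.3]

```text
time_s: 18.68
position: [0.5938, -0.115, 0.1595]
tool_rot: [[0.186, 0.983, -0.0], [0.983, -0.186, 0.0], [0.0, -0.0, -1.0]]
ft_force: [-0.1, 0.0, 0.3]
grip_width: 0.0001
gripper_force: 0.0
```

Call:
arm_command:
  commands: [1, 0, 0, 0.05, 0, 0, 0, 1, 0, 0, 0.09, 0, 0, 0, 1, 0, 0, 0.115, 0, 0, 0, 1, 0, 0, 0.125, 0, 0, 0, 1, 0, 0, 0.13, 0, 0, 0, 1, 0, 0, 0.134, 0, 0, 0, 1, 0, 0, 0.134, 0, 0, 0]

```text
time_s: 19.27
position: [0.5941, -0.1151, 0.093]
tool_rot: [[0.19, 0.982, 0.001], [0.982, -0.19, -0.0], [-0.0, 0.001, -1.0]]
ft_force: [0.2, 0.4, 0.2]
grip_width: 0.0
gripper_force: 0.0
```

Call:
arm_command:
  commands: [1, 0, 0, 0.001, 0, 0, 0, 1, 0, 0, 0.002, 0, 0, 0, 1, 0, 0, 0.003, 0, 0, 0, 1, 0, 0, 0.003, 0, 0, 0]

```text
time_s: 19.6
position: [0.5939, -0.1151, 0.0912]
tool_rot: [[0.192, 0.981, 0.0], [0.981, -0.192, -0.0], [-0.0, 0.0, -1.0]]
ft_force: [-0.7, 0.5, 0.2]
grip_width: 0.0
gripper_force: 0.0
```

Call:
arm_command:
  commands: [1, 0, 0, 0.001, 0, 0, 0, 1, 0, 0, 0.002, 0, 0, 0, 1, 0, 0, 0.003, 0, 0, 0, 1, 0, 0, 0.003, 0, 0, 0]

```text
time_s: 19.93
position: [0.5941, -0.115, 0.0905]
tool_rot: [[0.192, 0.981, 0.001], [0.981, -0.192, -0.0], [-0.0, 0.001, -1.0]]
ft_force: [-1.8, 1.4, 6.4]
grip_width: 0.0002
gripper_force: 3.4
```

Call:
arm_command:
  commands: [1, 0, 0, 0.001, 0, 0, 0, 1, 0, 0, 0.002, 0, 0, 0, 1, 0, 0, 0.003, 0, 0, 0, 1, 0, 0, 0.003, 0, 0, 0]

```text
time_s: 20.27
position: [0.5942, -0.1149, 0.0896]
tool_rot: [[0.191, 0.982, 0.002], [0.982, -0.191, -0.001], [-0.0, 0.002, -1.0]]
ft_force: [-2.8, 1.4, 9.9]
grip_width: -0.0004
gripper_force: 5.3
```

Call:
arm_command:
  commands: [1, 0, 0, 0.001, 0, 0, 0, 1, 0, 0, 0.002, 0, 0, 0, 1, 0, 0, 0.002, 0, 0, 0]

```text
time_s: 20.52
position: [0.5942, -0.1149, 0.0887]
tool_rot: [[0.191, 0.982, 0.002], [0.982, -0.191, -0.001], [-0.0, 0.002, -1.0]]
ft_force: [-3.3, 2.5, 12.1]
grip_width: 0.0002
gripper_force: 5.7
```

Call:
arm_command:
  commands: [1, 0, 0, 0.001, 0, 0, 0, 1, 0, 0, 0.002, 0, 0, 0, 1, 0, 0, 0.002, 0, 0, 0]

```text
time_s: 20.77
position: [0.5942, -0.1149, 0.0877]
tool_rot: [[0.191, 0.981, 0.002], [0.981, -0.191, -0.001], [-0.0, 0.002, -1.0]]
ft_force: [-2.6, 2.5, 11.8]
grip_width: -0.0002
gripper_force: 5.9
```

Call:
arm_command:
  commands: [1, 0, 0, 0.001, 0, 0, 0, 1, 0, 0, 0.002, 0, 0, 0, 1, 0, 0, 0.002, 0, 0, 0]

```text
time_s: 21.02
position: [0.5943, -0.1149, 0.0875]
tool_rot: [[0.191, 0.982, 0.003], [0.982, -0.191, -0.001], [-0.0, 0.003, -1.0]]
ft_force: [-4.6, 3.5, 17.7]
grip_width: 0.0004
gripper_force: 8.7
```

Call:
arm_command:
  commands: [1, 0, 0, 0.001, 0, 0, 0, 1, 0, 0, 0.002, 0, 0, 0, 1, 0, 0, 0.002, 0, 0, 0]

```text
time_s: 21.27
position: [0.5944, -0.1149, 0.0874]
tool_rot: [[0.191, 0.982, 0.003], [0.982, -0.191, -0.001], [-0.001, 0.003, -1.0]]
ft_force: [-7.3, 4.0, 24.5]
grip_width: -0.0001
gripper_force: 12.0
```

Call:
arm_command:
  commands: [1, 0, 0, -0.02, 0, 0, 0, 1, 0, 0, -0.07, 0, 0, 0, 1, 0, 0, -0.13, 0, 0, 0, 1, -0.02, 0, -0.13, 0, 0, 0, 1, -0.09, 0, -0.13, 0, 0, 0, 1, -0.16, 0, -0.13, 0, 0, 0, 1, -0.192, 0, -0.13, 0, 0, 0, 1, -0.192, 0, -0.13, 0, 0, 0, 1, -0.192, 0, -0.08, 0, 0, 0, 1, -0.192, 0, -0.04, 0, 0, 0, 1, -0.192, 0, -0.022, 0, 0, 0, 1, -0.192, 0, -0.022, 0, 0, 0]

```text
time_s: 22.27
position: [0.5746, -0.2082, 0.0929]
tool_rot: [[0.191, 0.982, -0.004], [0.982, -0.191, 0.002], [0.002, -0.004, -1.0]]
ft_force: [-0.7, 0.4, -0.4]
grip_width: 0.0003
gripper_force: 0.0
```

Call:
arm_command:
  commands: [1, 0, 0, 0.001, 0, 0, 0, 1, 0, 0, 0.002, 0, 0, 0, 1, 0, 0, 0.003, 0, 0, 0, 1, 0, 0, 0.003, 0, 0, 0]

```text
time_s: 22.6
position: [0.5758, -0.2093, 0.0944]
tool_rot: [[0.192, 0.981, 0.001], [0.981, -0.192, -0.001], [-0.0, 0.001, -1.0]]
ft_force: [-0.7, 0.5, -0.0]
grip_width: 0.0003
gripper_force: 0.0
```

Call:
arm_command:
  commands: [1, 0, 0, 0.001, 0, 0, 0, 1, 0, 0, 0.002, 0, 0, 0, 1, 0, 0, 0.003, 0, 0, 0, 1, 0, 0, 0.003, 0, 0, 0]

```text
time_s: 22.93
position: [0.5754, -0.2092, 0.092]
tool_rot: [[0.192, 0.981, -0.0], [0.981, -0.192, 0.0], [0.0, -0.0, -1.0]]
ft_force: [-0.3, -0.3, -0.4]
grip_width: -0.0
gripper_force: 0.0
```

Call:
arm_command:
  commands: [1, 0, 0, 0.001, 0, 0, 0, 1, 0, 0, 0.002, 0, 0, 0, 1, 0, 0, 0.003, 0, 0, 0, 1, 0, 0, 0.003, 0, 0, 0]

```text
time_s: 23.27
position: [0.5755, -0.2093, 0.0906]
tool_rot: [[0.192, 0.981, 0.0], [0.981, -0.192, -0.0], [-0.0, 0.0, -1.0]]
ft_force: [-0.4, 0.1, 0.7]
grip_width: 0.0002
gripper_force: 0.3
```

Call:
arm_command:
  commands: [1, 0, 0, 0.001, 0, 0, 0, 1, 0, 0, 0.002, 0, 0, 0, 1, 0, 0, 0.004, 0, 0, 0, 1, 0, 0, 0.004, 0, 0, 0]

```text
time_s: 23.6
position: [0.5757, -0.2095, 0.0896]
tool_rot: [[0.192, 0.981, 0.001], [0.981, -0.192, -0.001], [-0.001, 0.001, -1.0]]
ft_force: [-1.6, 1.5, 8.2]
grip_width: 0.0001
gripper_force: 3.9
```

Call:
arm_command:
  commands: [1, 0, 0, 0.001, 0, 0, 0, 1, 0, 0, 0.002, 0, 0, 0, 1, 0, 0, 0.002, 0, 0, 0]

```text
time_s: 23.85
position: [0.5756, -0.2096, 0.0888]
tool_rot: [[0.192, 0.981, 0.001], [0.981, -0.192, -0.001], [-0.001, 0.002, -1.0]]
ft_force: [-3.2, -0.5, 9.2]
grip_width: -0.0003
gripper_force: 4.6
```

Call:
arm_command:
  commands: [1, 0, 0, 0.001, 0, 0, 0, 1, 0, 0, 0.002, 0, 0, 0, 1, 0, 0, 0.002, 0, 0, 0]

```text
time_s: 24.1
position: [0.5756, -0.2096, 0.0879]
tool_rot: [[0.192, 0.981, 0.001], [0.981, -0.192, -0.001], [-0.001, 0.002, -1.0]]
ft_force: [-3.2, 0.7, 9.7]
grip_width: 0.0001
gripper_force: 5.0
```

Call:
arm_command:
  commands: [1, 0, 0, 0.001, 0, 0, 0, 1, 0, 0, 0.002, 0, 0, 0, 1, 0, 0, 0.002, 0, 0, 0]

```text
time_s: 24.35
position: [0.5756, -0.2097, 0.0873]
tool_rot: [[0.192, 0.981, 0.002], [0.981, -0.192, -0.002], [-0.001, 0.002, -1.0]]
ft_force: [-4.2, 0.0, 13.3]
grip_width: 0.0001
gripper_force: 6.2
```

Call:
arm_command:
  commands: [1, 0, 0, 0.001, 0, 0, 0, 1, 0, 0, 0.002, 0, 0, 0, 1, 0, 0, 0.002, 0, 0, 0]

```text
time_s: 24.6
position: [0.5757, -0.2097, 0.0872]
tool_rot: [[0.192, 0.981, 0.002], [0.981, -0.192, -0.002], [-0.002, 0.002, -1.0]]
ft_force: [-6.0, 1.5, 18.4]
grip_width: -0.0
gripper_force: 9.6
```

Call:
arm_command:
  commands: [1, 0, 0, 0.001, 0, 0, 0, 1, 0, 0, 0.002, 0, 0, 0, 1, 0, 0, 0.002, 0, 0, 0]

```text
time_s: 24.85
position: [0.5757, -0.2097, 0.0872]
tool_rot: [[0.192, 0.981, 0.003], [0.981, -0.192, -0.003], [-0.002, 0.003, -1.0]]
ft_force: [-9.4, 3.1, 26.1]
grip_width: 0.0
gripper_force: 12.9
```

Call:
arm_command:
  commands: [1, 0, 0, -0.02, 0, 0, 0, 1, 0, 0, -0.07, 0, 0, 0, 1, 0, 0, -0.13, 0, 0, 0, 1, 0.02, 0, -0.13, 0, 0, 0, 1, 0.09, 0, -0.13, 0, 0, 0, 1, 0.16, 0, -0.13, 0, 0, 0, 1, 0.192, 0, -0.13, 0, 0, 0, 1, 0.192, 0, -0.13, 0, 0, 0, 1, 0.192, 0, -0.08, 0, 0, 0, 1, 0.192, 0, -0.04, 0, 0, 0, 1, 0.192, 0, -0.018, 0, 0, 0, 1, 0.192, 0, -0.018, 0, 0, 0]

```text
time_s: 25.85
position: [0.5925, -0.1152, 0.0897]
tool_rot: [[0.192, 0.981, -0.005], [0.981, -0.192, 0.002], [0.001, -0.005, -1.0]]
ft_force: [-0.4, -0.2, -0.9]
grip_width: -0.0001
gripper_force: 0.0
```

Call:
arm_command:
  commands: [1, 0, 0, 0.002, 0, 0, 0, 1, 0, 0, 0.004, 0, 0, 0, 1, 0, 0, 0.006, 0, 0, 0, 1, 0, 0, 0.006, 0, 0, 0]

```text
time_s: 26.18
position: [0.5941, -0.1153, 0.0901]
tool_rot: [[0.192, 0.981, 0.001], [0.981, -0.192, -0.001], [-0.0, 0.001, -1.0]]
ft_force: [0.9, -0.4, 0.4]
grip_width: -0.0001
gripper_force: 0.0
```

Call:
arm_command:
  commands: [1, 0, 0, 0.001, 0, 0, 0, 1, 0, 0, 0.002, 0, 0, 0, 1, 0, 0, 0.003, 0, 0, 0, 1, 0, 0, 0.003, 0, 0, 0]

```text
time_s: 26.52
position: [0.5938, -0.115, 0.088]
tool_rot: [[0.192, 0.981, 0.0], [0.981, -0.192, -0.0], [-0.0, 0.0, -1.0]]
ft_force: [-0.3, 0.1, -0.7]
grip_width: -0.0004
gripper_force: 0.0
```

Call:
arm_command:
  commands: [1, 0, 0, 0.001, 0, 0, 0, 1, 0, 0, 0.002, 0, 0, 0, 1, 0, 0, 0.003, 0, 0, 0, 1, 0, 0, 0.003, 0, 0, 0]

```text
time_s: 26.85
position: [0.594, -0.115, 0.0875]
tool_rot: [[0.192, 0.981, 0.001], [0.981, -0.192, -0.0], [-0.0, 0.001, -1.0]]
ft_force: [-2.0, 1.7, 8.1]
grip_width: 0.0
gripper_force: 3.5
```

Call:
arm_command:
  commands: [1, 0, 0, -0.04, 0, 0, 0, 1, 0, 0, -0.1, 0, 0, 0, 1, 0, 0, -0.15, 0, 0, -0.05, 1, -0.02, -0.02, -0.15, 0, 0, -0.1, 1, -0.05, -0.05, -0.15, 0, 0, -0.16, 1, -0.096, -0.095, -0.15, 0, 0, -0.22, 1, -0.096, -0.095, -0.15, 0, 0, -0.28, 1, -0.096, -0.095, -0.15, 0, 0, -0.34, 1, -0.096, -0.095, -0.15, 0, 0, -0.4, 1, -0.096, -0.095, -0.15, 0, 0, -0.45, 1, -0.096, -0.095, -0.15, 0, 0, -0.45]

```text
time_s: 27.77
position: [0.5379, -0.1531, 0.1615]
tool_rot: [[-0.684, 0.729, -0.0], [0.729, 0.684, 0.0], [0.0, -0.0, -1.0]]
ft_force: [0.4, -0.4, 0.4]
grip_width: -0.0003
gripper_force: 0.0
```

Call:
arm_command:
  commands: [1, 0, 0, 0, 0, 0, -0.06, 1, 0, 0, 0, 0, 0, -0.12, 1, 0, 0, 0, 0, 0, -0.18, 1, 0, 0, 0, 0, 0, -0.24, 1, 0, 0, 0, 0, 0, -0.3, 1, 0, 0, 0.04, 0, 0, -0.3, 1, 0, 0, 0.08, 0, 0, -0.3, 1, 0, 0, 0.11, 0, 0, -0.3, 1, 0, 0, 0.13, 0, 0, -0.3, 1, 0, 0, 0.138, 0, 0, -0.3, 1, 0, 0, 0.14, 0, 0, -0.3, 1, 0, 0, 0.14, 0, 0, -0.3]

```text
time_s: 28.77
position: [0.5383, -0.1532, 0.092]
tool_rot: [[-0.981, 0.193, 0.001], [0.193, 0.981, -0.0], [-0.001, -0.0, -1.0]]
ft_force: [-0.1, -0.1, -0.3]
grip_width: -0.0001
gripper_force: 0.0
```

Call:
arm_command:
  commands: [1, 0, 0, 0.002, 0, 0, 0, 1, 0, 0, 0.004, 0, 0, 0, 1, 0, 0, 0.005, 0, 0, 0, 1, 0, 0, 0.005, 0, 0, 0]

```text
time_s: 29.1
position: [0.5381, -0.153, 0.0892]
tool_rot: [[-0.981, 0.192, 0.0], [0.192, 0.981, -0.0], [-0.0, -0.0, -1.0]]
ft_force: [-0.0, -0.5, -0.4]
grip_width: -0.0001
gripper_force: 0.0
```

Call:
arm_command:
  commands: [1, 0, 0, 0.001, 0, 0, 0, 1, 0, 0, 0.002, 0, 0, 0, 1, 0, 0, 0.004, 0, 0, 0, 1, 0, 0, 0.004, 0, 0, 0]

```text
time_s: 29.43
position: [0.5381, -0.1531, 0.0875]
tool_rot: [[-0.981, 0.192, 0.0], [0.192, 0.981, -0.0], [-0.0, -0.0, -1.0]]
ft_force: [-1.7, 0.2, 3.5]
grip_width: 0.0
gripper_force: 2.2
```

Call:
arm_command:
  commands: [1, 0, 0, -0.04, 0, 0, 0, 1, 0, 0, -0.1, 0, 0, 0, 1, 0, 0, -0.13, 0, 0, 0, 1, -0.02, 0, -0.13, 0, 0, 0, 1, -0.09, 0, -0.13, 0, 0, 0, 1, -0.16, 0, -0.13, 0, 0, 0, 1, -0.193, 0, -0.13, 0, 0, 0, 1, -0.193, 0, -0.13, 0, 0, 0, 1, -0.193, 0, -0.08, 0, 0, 0, 1, -0.193, 0, -0.04, 0, 0, 0, 1, -0.193, 0, -0.014, 0, 0, 0, 1, -0.193, 0, -0.012, 0, 0, 0]

```text
time_s: 30.43
position: [0.631, -0.1708, 0.09]
tool_rot: [[-0.981, 0.192, -0.005], [0.192, 0.981, 0.002], [0.006, 0.001, -1.0]]
ft_force: [-0.6, -0.7, 0.1]
grip_width: -0.0
gripper_force: 0.0
```

Call:
arm_command:
  commands: [1, 0, 0, 0.002, 0, 0, 0, 1, 0, 0, 0.004, 0, 0, 0, 1, 0, 0, 0.006, 0, 0, 0, 1, 0, 0, 0.006, 0, 0, 0]

```text
time_s: 30.77
position: [0.633, -0.1717, 0.0908]
tool_rot: [[-0.981, 0.192, 0.001], [0.192, 0.981, -0.001], [-0.001, -0.0, -1.0]]
ft_force: [-0.1, -0.4, -0.4]
grip_width: -0.0001
gripper_force: 0.0
```

Call:
arm_command:
  commands: [1, 0, 0, 0.001, 0, 0, 0, 1, 0, 0, 0.003, 0, 0, 0, 1, 0, 0, 0.005, 0, 0, 0, 1, 0, 0, 0.005, 0, 0, 0]

```text
time_s: 31.1
position: [0.6329, -0.1716, 0.0878]
tool_rot: [[-0.981, 0.192, 0.001], [0.192, 0.981, -0.0], [-0.001, -0.0, -1.0]]
ft_force: [0.3, 0.5, 1.4]
grip_width: 0.0
gripper_force: 0.9
```

Call:
arm_command:
  commands: [1, 0, 0, 0.002, 0, 0, 0, 1, 0, 0, 0.004, 0, 0, 0, 1, 0, 0, 0.005, 0, 0, 0, 1, 0, 0, 0.005, 0, 0, 0]

```text
time_s: 31.43
position: [0.6332, -0.1717, 0.0872]
tool_rot: [[-0.981, 0.192, 0.002], [0.192, 0.981, -0.001], [-0.003, -0.001, -1.0]]
ft_force: [-2.3, 1.1, 13.7]
grip_width: -0.0002
gripper_force: 6.6
```

Call:
arm_command:
  commands: [1, 0, 0, -0.04, 0, 0, 0, 1, 0, 0, -0.1, 0, 0, 0, 1, 0, 0, -0.17, 0, 0, 0, 1, 0, 0, -0.24, 0, 0, 0, 1, 0.1, 0.1, -0.26, 0, 0, 0, 1, 0.2, 0.2, -0.26, 0, 0, 0, 1, 0.25, 0.25, -0.26, 0, 0, 0, 1, 0.25, 0.25, -0.26, 0, 0, 0, 1, 0.25, 0.25, -0.26, 0, 0, 0, 1, 0.25, 0.25, -0.26, 0, 0, 0]

```text
time_s: 32.27
position: [0.5326, -0.0226, 0.2158]
tool_rot: [[-0.982, 0.189, 0.0], [0.189, 0.982, 0.0], [-0.0, 0.0, -1.0]]
ft_force: [0.3, -0.6, 0.8]
grip_width: 0.0001
gripper_force: 0.0
```

Run:
```python
from h import *
from rig import optics
s=optics.get_image("scene"); w=wrist()
a=cv2.resize(s["image"],(500,375)); b=cv2.resize(s["image"][230:340,165:285],(300,275),interpolation=2)
b=cv2.copyMakeBorder(b,0,100,0,0,0); cv2.imwrite("pics/end.png",np.hstack([a,b])[:,:,::-1])
n,l,st,ce=cv2.connectedComponentsWithStats(mint(s["image"]))
print([ (st[i].tolist()) for i in range(1,n) if 150<st[i,0]<300])
```

```text
[[207, 245, 19, 28, 397], [255, 265, 1, 2, 2], [256, 268, 1, 6, 6], [182, 282, 3, 8, 8], [185, 291, 1, 2, 2], [223, 299, 10, 11, 84]]
```

View pics/end.png

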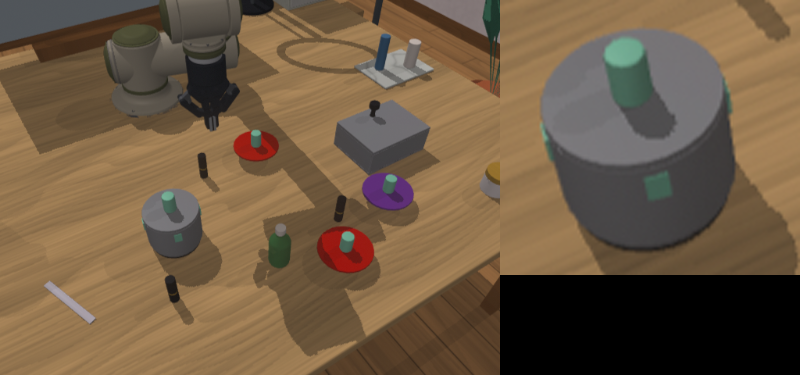

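Call:
arm_command:
  commands: [1, 0, 0, 0, 0, 0, 0, 1, -0.05, -0.05, 0, 0, 0, 0, 1, -0.12, -0.12, 0, 0, 0, 0, 1, -0.2, -0.2, 0, 0, 0, 0, 1, -0.25, -0.25, 0, 0, 0, 0, 1, -0.25, -0.25, 0, 0, 0, 0, 1, -0.25, -0.25, 0.06, 0, 0, 0, 1, -0.25, -0.25, 0.13, 0, 0, 0, 1, -0.25, -0.25, 0.19, 0, 0, 0, 1, -0.25, -0.25, 0.23, 0, 0, 0, 1, -0.25, -0.25, 0.246, 0, 0, 0, 1, -0.25, -0.25, 0.248, 0, 0, 0]

```text
time_s: 33.37
position: [0.6325, -0.1725, 0.0891]
tool_rot: [[-0.981, 0.193, -0.003], [0.193, 0.981, 0.001], [0.003, 0.001, -1.0]]
ft_force: [-0.4, 0.0, -0.2]
grip_width: -0.0
gripper_force: 0.0
```

Call:
arm_command:
  commands: [1, 0, 0, 0, 0, 0, 0, 1, 0, 0, 0.002, 0, 0, 0, 1, 0, 0, 0.002, 0, 0, 0]

```text
time_s: 33.62
position: [0.6333, -0.1719, 0.0913]
tool_rot: [[-0.981, 0.192, 0.002], [0.192, 0.981, -0.001], [-0.002, -0.001, -1.0]]
ft_force: [-0.7, -0.7, -0.7]
grip_width: -0.0
gripper_force: 0.0
```

Call:
arm_command:
  commands: [1, 0, 0, 0.003, 0, 0, 0, 1, 0, 0, 0.006, 0, 0, 0, 1, 0, 0, 0.009, 0, 0, 0, 1, 0, 0, 0.011, 0, 0, 0, 1, 0, 0, 0.011, 0, 0, 0]

```text
time_s: 34.03
position: [0.6331, -0.1716, 0.0872]
tool_rot: [[-0.982, 0.191, 0.003], [0.191, 0.982, -0.001], [-0.003, -0.001, -1.0]]
ft_force: [-4.6, 1.4, 15.2]
grip_width: 0.0002
gripper_force: 7.5
```

Call:
arm_command:
  commands: [1, 0, 0, 0.001, 0, 0, 0, 1, 0, 0, 0.003, 0, 0, 0, 1, 0, 0, 0.003, 0, 0, 0]

```text
time_s: 34.28
position: [0.6332, -0.1717, 0.0871]
tool_rot: [[-0.982, 0.191, 0.003], [0.191, 0.982, -0.002], [-0.004, -0.001, -1.0]]
ft_force: [-8.7, 2.1, 24.6]
grip_width: 0.0
gripper_force: 11.8
```

Call:
arm_command:
  commands: [1, 0, 0, -0.03, 0, 0, 0, 1, 0, 0, -0.09, 0, 0, 0, 1, 0, 0, -0.13, 0, 0, 0, 1, 0.02, 0, -0.13, 0, 0, 0, 1, 0.09, 0, -0.13, 0, 0, 0, 1, 0.16, 0, -0.13, 0, 0, 0, 1, 0.193, 0, -0.13, 0, 0, 0, 1, 0.193, 0, -0.13, 0, 0, 0, 1, 0.193, 0, -0.08, 0, 0, 0, 1, 0.193, 0, -0.04, 0, 0, 0, 1, 0.193, 0, -0.02, 0, 0, 0, 1, 0.193, 0, -0.014, 0, 0, 0]

```text
time_s: 35.28
position: [0.5377, -0.1528, 0.0885]
tool_rot: [[-0.981, 0.192, -0.002], [0.192, 0.981, 0.001], [0.003, 0.001, -1.0]]
ft_force: [-0.4, 0.0, 0.5]
grip_width: 0.0
gripper_force: 0.0
```

Call:
arm_command:
  commands: [1, 0, 0, 0, 0, 0, 0, 1, 0, 0, 0.003, 0, 0, 0, 1, 0, 0, 0.006, 0, 0, 0, 1, 0, 0, 0.009, 0, 0, 0, 1, 0, 0, 0.011, 0, 0, 0, 1, 0, 0, 0.011, 0, 0, 0]

```text
time_s: 35.78
position: [0.5387, -0.1533, 0.0872]
tool_rot: [[-0.981, 0.191, 0.003], [0.191, 0.981, -0.002], [-0.003, -0.001, -1.0]]
ft_force: [-4.7, 2.0, 16.7]
grip_width: -0.0002
gripper_force: 8.5
```

Call:
arm_command:
  commands: [1, 0, 0, 0.001, 0, 0, 0, 1, 0, 0, 0.003, 0, 0, 0, 1, 0, 0, 0.003, 0, 0, 0]

```text
time_s: 36.03
position: [0.5387, -0.1533, 0.0871]
tool_rot: [[-0.982, 0.191, 0.004], [0.191, 0.982, -0.003], [-0.004, -0.002, -1.0]]
ft_force: [-10.0, 4.6, 28.9]
grip_width: -0.0001
gripper_force: 14.5
```

Call:
arm_command:
  commands: [1, 0, 0, -0.02, 0, 0, 0, 1, 0, 0, -0.08, 0, 0, 0, 1, 0, 0, -0.15, 0, 0, 0, 1, 0, 0, -0.15, 0, 0, 0.05, 1, -0.02, 0.02, -0.15, 0, 0, 0.1, 1, -0.05, 0.05, -0.15, 0, 0, 0.16, 1, -0.096, 0.096, -0.15, 0, 0, 0.22, 1, -0.096, 0.096, -0.15, 0, 0, 0.28, 1, -0.096, 0.096, -0.15, 0, 0, 0.34, 1, -0.096, 0.096, -0.15, 0, 0, 0.4, 1, -0.096, 0.096, -0.15, 0, 0, 0.45, 1, -0.096, 0.096, -0.15, 0, 0, 0.45]

```text
time_s: 37.03
position: [0.5945, -0.1151, 0.1585]
tool_rot: [[-0.419, 0.908, 0.001], [0.908, 0.419, -0.0], [-0.001, 0.001, -1.0]]
ft_force: [0.1, 0.1, 0.2]
grip_width: 0.0001
gripper_force: 0.0
```

Call:
arm_command:
  commands: [1, 0, 0, 0, 0, 0, 0.06, 1, 0, 0, 0, 0, 0, 0.12, 1, 0, 0, 0, 0, 0, 0.18, 1, 0, 0, 0, 0, 0, 0.24, 1, 0, 0, 0, 0, 0, 0.3, 1, 0, 0, 0.04, 0, 0, 0.3, 1, 0, 0, 0.09, 0, 0, 0.3, 1, 0, 0, 0.12, 0, 0, 0.3, 1, 0, 0, 0.13, 0, 0, 0.3, 1, 0, 0, 0.134, 0, 0, 0.3, 1, 0, 0, 0.134, 0, 0, 0.3]

```text
time_s: 37.95
position: [0.5947, -0.1153, 0.0916]
tool_rot: [[0.19, 0.982, 0.001], [0.982, -0.19, -0.0], [-0.0, 0.001, -1.0]]
ft_force: [0.2, 0.3, 0.2]
grip_width: 0.0002
gripper_force: 0.0
```

Call:
arm_command:
  commands: [1, 0, 0, 0.003, 0, 0, 0, 1, 0, 0, 0.006, 0, 0, 0, 1, 0, 0, 0.008, 0, 0, 0, 1, 0, 0, 0.008, 0, 0, 0]

```text
time_s: 38.28
position: [0.5946, -0.1152, 0.0875]
tool_rot: [[0.191, 0.982, 0.001], [0.982, -0.191, -0.0], [-0.0, 0.001, -1.0]]
ft_force: [0.5, 0.5, 0.4]
grip_width: 0.0001
gripper_force: 0.4
```

Call:
arm_command:
  commands: [1, 0, 0, 0.002, 0, 0, 0, 1, 0, 0, 0.004, 0, 0, 0, 1, 0, 0, 0.006, 0, 0, 0, 1, 0, 0, 0.006, 0, 0, 0]

```text
time_s: 38.62
position: [0.5949, -0.1151, 0.0871]
tool_rot: [[0.191, 0.982, 0.003], [0.982, -0.191, -0.001], [-0.001, 0.003, -1.0]]
ft_force: [-5.7, 2.5, 20.4]
grip_width: -0.0
gripper_force: 10.3
```

Call:
arm_command:
  commands: [1, 0, 0, -0.04, 0, 0, 0, 1, 0, 0, -0.1, 0, 0, 0, 1, 0, 0, -0.17, 0, 0, 0, 1, 0, 0, -0.24, 0, 0, 0, 1, 0.06, 0, -0.26, 0, 0, 0, 1, 0.12, 0, -0.26, 0, 0, 0, 1, 0.2, 0, -0.26, 0, 0, 0, 1, 0.2, 0, -0.26, 0, 0, 0, 1, 0.2, 0, -0.26, 0, 0, 0, 1, 0.2, 0, -0.26, 0, 0, 0]

```text
time_s: 39.45
position: [0.6134, -0.0172, 0.214]
tool_rot: [[0.191, 0.982, -0.0], [0.982, -0.191, -0.0], [-0.0, -0.0, -1.0]]
ft_force: [-0.8, -0.2, 0.2]
grip_width: 0.0001
gripper_force: 0.0
```

All four points reach a hard stop at the same height (0.0871 to 0.0872 m), so the lid is level, and the arm is clear.

```bash
python3 -c "
from rig import env
print(env.close_job())"
```

```text
the job is handed in; nothing more can be done
None
```

The lid is seated in the tub and pressed down at all four marks to a hard stop at the same height, with at most 29 N read at the end of any move; the lipsticks and toner look undisturbed in the last picture, and the job was handed in at about 39 s. My first grasp shut on top of the knob and tipped the lid briefly (16 N, lid righted itself), because the fingertips sit about 35 mm further back than stated.

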